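# Unlock the galley bin with its release bar and clear the cartons

### The job

Draw the release bar out of its holster, set it down on the shelf, then take it again nearer its handle end and push the blade through the slot in the bin until the hidden catch gives and the lid springs open. Lay the bar flat on the shelf again and put both empty cartons inside the bin, leaving the lid open. Do not shift or knock over the cups, the sugar jar, the milk pitcher or the dosing ring.

Things in the scene. Friction and masses are not known exactly. Their poses are not given: they have to be found in the camera images.
- bar: Release bar, 200 mm long, 120 g, lying flat, origin at mid-length on its underside, x axis towards the tip. Steel blade 16 mm square and 140 mm long (its last 12 mm stepped down to 10 mm square), then a wooden handle 60 mm long, 30 mm wide and 16 mm high at the other end, flush underneath. The balance point is near mid-length.
- bar_tip (a point): Centre of the blade's end face, 100 mm from the bar's origin, 8 mm above its underside.
- bar_handle (a point): Centre of the handle, 170 mm behind the tip, 8 mm above the bar's underside.
- holster: Fixed wooden sleeve on the shelf, 110 mm long, 46 mm wide, 26 mm high, open underneath to the shelf and at its +x end, closed at the -x end; inside 38 mm wide, 22 mm high. Origin under its centre; x axis points out of the open mouth. The bar starts lying on the shelf with the whole handle and some 50 mm of blade inside and about 95 mm of blade sticking out along +x.
- bin: Fixed white metal locking waste bin, 160 mm (its x) by 180 mm (its y), 140 mm high to the rim. Origin under its centre; x axis is the direction in which the bar goes into the slot, the slot is in the -x face. The slot is the mouth of a straight level channel 26 mm wide and 24 mm high (from 26 to 50 mm above the shelf). The compartment above has its floor 62 mm above the shelf and spans x -42 to +76 mm, y -86 to +86 mm; the wall on the slot side is 38 mm thick.
- bin_slot (a point): Centre of the slot's mouth in the bin's -x face, 38 mm above the shelf. A flat steel sill 50 mm wide sticks out 20 mm from the face under it, its top 24 mm above the shelf. The catch plate is hidden 80 mm straight in behind this point.
- bin_mouth (a point): Centre of the compartment's opening, at rim height (140 mm above the shelf).
- catch (a joint): How far the hidden spring-loaded catch plate is pushed in, m: 0 at rest, 0.013 at its stop. The plate fills the channel; it takes 3 to 7 N. The lid is let go at about 0.008 and the plate springs back when left.
- lid (a joint): Angle of the bin's flat sprung steel lid, rad: 0 shut, 1.9 fully open. Hinged along the bin's +x rim; once released it springs up and back by itself in about a second and stays open.
- carton_a: Empty cardboard carton, 45 mm (x) by 70 mm (y) by 45 mm high, 35 g, lying on the shelf; origin at the centre of its underside.
- carton_b: The other empty carton, the same as carton_a.
- turntable: Lazy susan, 190 mm across, top 14 mm above the shelf, free to turn; origin under its centre. Carries the four cups.
- jar: Glass sugar jar, 66 mm across, 75 mm high; origin under its centre.
- pitcher: Steel milk pitcher, 66 mm across, 75 mm high, with a loop handle reaching 56 mm from the axis along its -x; origin under its centre.
- dosing_ring: Aluminium dosing ring, 62 mm across, 28 mm high; origin under its centre.
- cup0: Matte black ceramic cup on the turntable, 62 mm across, 56 mm high; origin under its centre.
- cup1: Matte black ceramic cup on the turntable, 62 mm across, 56 mm high; origin under its centre.
- cup2: Matte black ceramic cup on the turntable, 62 mm across, 56 mm high; origin under its centre.
- cup3: Matte black ceramic cup on the turntable, 62 mm across, 56 mm high; origin under its centre.
Not all that is in view belongs to the job. What is shaped like the carton_a but purple is not meant.

How it is judged:
On the way, in this order (a step that is already met when the one before it is completed fails the run):
1. the bar is right out of the holster and lies released, flat on the shelf (height (world z) of each of bar_tip, bar_handle below 0.02 m and horizontal distance between bar_handle and holster above 0.085 m and contact force between the fingers and bar below 0.1 N and linear speed of bar below 0.02 m/s), for 0.1 s.
2. the bar's blade, through the slot, presses the hidden catch (value of joint catch above 0.006 m and x of bar_tip in the frame of bin above -0.005 m and contact force between bar and catch above 0.5 N), for 0.05 s.
At the end, for the whole second after the job is handed in: The lid is open (past 1.5 rad); the bar lies flat and still on the shelf (tip and handle centres less than 20 mm above it); both cartons rest inside the bin's compartment, origins between its walls and below the rim (value of joint lid above 1.5 rad and height (world z) of each of bar_tip, bar_handle below 0.02 m and linear speed of each of bar, carton_a, carton_b below 0.02 m/s and x of carton_a in the frame of bin between -0.045 and 0.079 m and y of carton_a in the frame of bin between -0.088 and 0.088 m and z of carton_a in the frame of bin between 0.05 and 0.135 m and x of carton_b in the frame of bin between -0.045 and 0.079 m and y of carton_b in the frame of bin between -0.088 and 0.088 m and z of carton_b in the frame of bin between 0.05 and 0.135 m); the robot touches nothing.
It fails at once if a cup is shifted by more than 25 mm or tipped (distance of any of cup0, cup1, cup2, cup3 from where it was at the start of the episode above 0.025 m or angle between any of cup0, cup1, cup2, cup3's own z axis and vertical above 0.5 rad).
It fails at once if the sugar jar is shifted by more than 25 mm or tipped (distance of jar from where it was at the start of the episode above 0.025 m or angle between jar's own z axis and vertical above 0.5 rad).
It fails at once if the milk pitcher is shifted by more than 25 mm or tipped (distance of pitcher from where it was at the start of the episode above 0.025 m or angle between pitcher's own z axis and vertical above 0.5 rad).
It fails at once if the dosing ring is shifted by more than 25 mm or tipped (distance of dosing_ring from where it was at the start of the episode above 0.025 m or angle between dosing_ring's own z axis and vertical above 0.5 rad).
It also fails if it takes over 72 s, if anything falls off the work surface, if the arm or the gripper's body presses on something with over 40 N, if the wrist force passes 120 N, or if a joint passes its speed limit or range.

### The arm

A 6-joint arm with a two-finger parallel gripper is mounted at the origin on the work surface. World frame = base frame: x ahead of the robot, y to its left, z up, the work surface at z = 0. Lengths are in m, angles in rad, forces in N, time in s.
With the tool pointing down it reaches from about 0.3 to 0.85 m from the base axis. Payload 4.2 kg.
Tool frame: the origin (TCP) lies on the centre line of the jaws, within the pads' length; the fingertips stand ahead of it and the grasp point (between the pads) lies 8 mm behind it (bot.tips_ahead is the z of the fingertips in the tool frame, in m); z points along the fingers, y is the line along which they close (so a half turn about z gives the same grasp; the last joint's range is limited). The gripper opens to 91 mm and grips with 3 to 60 N. Pads are 32 mm wide; open, the fingers measure 118 mm over their backs; the gripper's body (76 mm by 178 mm) begins 60 mm behind the grasp point.
Start: joints at [-0.02, 0.32, 1.565, -0, 1.257, -0.02], TCP at [0.575, 0, 0.225] pointing down, gripper open.
Joint ranges: [-3.11, 3.11], [-0.84, 2.01], [0.21, 2.61], [-1.34, 4.49], [0.05, 2.63], [-2.56, 2.56]. Speed limits (rad/s): [2.57, 2.57, 3.14, 3.14, 3.14, 3.14].

### API

Orientations are given as a 3x3 rotation matrix whose columns are the frame's x, y, z axes.
In Python, from plant import bot gives the robot as it stands.
- The arm moves only by the tool send_rows, never from a script. Its argument "targets" is a list that holds one entry, the list of rows, each a list of 5 numbers: the closure, from 0 (fully open) to 1 (shut), then the shift along the tool's x, y, z in m, then the turn about the tool's z in rad. In form: [[[jaw, tx, ty, tz, roll], ...]]. A call has 1 to 5 rows; each row is the pose to reach, as a shift and turn from the pose commanded when the call began, along the tool's axes at that moment; what a row does not reach only later rows make up. A row lasts 1/10 s, in which the tool goes at most 50 mm and 8.59 degrees, less where a joint would pass 70% of its speed; a pose out of reach is approached as far as the arm can. A call with a gripper value outside its range is refused whole. The fingers move at their own pace and stop on an object; "squeeze" is the grip in N (left out, the last holds). Time passes only in rows, so rows that repeat a pose let the fingers close. It gives the time, the measured TCP pose, the force, the opening and the grip force at its end, in the units of the state.
- bot.get_obs(): the state, without advancing time (a new reading comes with each control period).
- bot.get_image(name): name is "scene" or "side" or "wrist"; returns a dict with "color" (420x560x3 uint8, red, green, blue), "range_z" (420x560 float32, m along the optical axis (not along the pixel's ray), 0 where there is no reading), "K" (3x3 intrinsics, pixels), "T" (4x4, takes a point from camera to world coordinates). Camera axes: x right, y up, looking along -z (the intrinsics and any distortion apply to the point x, -y, -z); pixel columns grow to the right and rows downward; lengths in m; the calibration is good to about 2 mm. A picture is of the moment at which its call begins.
- bot.job_done(): hands the job in; it is judged then, once.
Trained networks look in a picture, given as the dict that the camera call returned (one of the last four; its "shot" number tells which), for a name from the list of things; names that differ only in an ending like _2 or _b are one class to them, and where a whole thing is asked for, a point or a joint stands for the part that bears it (a point fixed in the world has none). Each returns a list of dicts, best first, with "conf" (0 to 1); they miss things now and then, are a little off and sometimes report something else, mostly with a low value. They report only what shows in the picture. A call takes as long as a camera call. They do not tell look-alikes from the thing itself.
- bot.spot_in(picture, label): "at" ([x, y, z] in m, in world coordinates, good to about 4 mm: the middle of the surface that is visible of it).
- bot.silhouettes(picture, label): "pixels" (420x560 bool, what is visible of it).
The state is a dict: "time_s": time; "joints": joint angles; "joint_velocities": joint speeds; "joint_efforts": joint torques, N m; "tool_pos": TCP position; "tcp_rot": TCP orientation; "ft_force": force on the tool from outside, world axes, zero at the start; "wrist_torque": the same for the moment, N m; "finger_gap": finger opening in m; "gripper_force": force on a finger pad.
Only numpy, scipy, OpenCV 4.12 (cv2) and the standard library are available. Lean on these libraries where they do the work, as an engineer would, in place of code of your own. Each camera call takes 0.05 s, during which the arm holds its last target. There are 200 camera calls.

## Working session

There is one attempt and no reset: what is moved stays moved. The work goes in short steps, Python scripts to look and compute and a tool call to move; the robot and the scene stay as the last step left them, time stands still between calls to the robot, and variables do not carry over. Pictures are saved under pics/ and viewed, at most 10 in all, crops included, and the job is handed in when it is done.

Besides the shell and the picture viewer there is one more tool, called in YAML: its name, and indented under it one key for each argument. send_rows: Moves the arm, as the interface text tells. Its arguments: {"type":"object","properties":{"targets":{"type":"array","items":{"type":"array","items":{"type":"array","items":{"type":"number"}}}},"squeeze":{"type":"number"}},"required":["targets"]}

```bash
ls; mkdir -p pics
cat > h.py <<'E'
import numpy as np, cv2
from plant import bot
def world(im):
    K,T,z=im["K"],im["T"],im["range_z"]
    v,u=np.mgrid[0:z.shape[0],0:z.shape[1]]
    p=np.stack([(u-K[0,2])/K[0,0]*z,-(v-K[1,2])/K[1,1]*z,-z],-1)
    w=p@T[:3,:3].T+T[:3,3]; w[z<=0]=np.nan
    return w
def save(im,n): cv2.imwrite("pics/"+n,im["color"][...,::-1])
E
python3 - <<'E'
from h import *
o=bot.get_obs(); print(o["tool_pos"],o["tcp_rot"].round(2) if hasattr(o["tcp_rot"],'round') else o["tcp_rot"],o["finger_gap"],bot.tips_ahead)
for c in ["scene","side"]:
    im=bot.get_image(c); save(im,c+"0.png"); print(c,im["T"].round(3).tolist(),im["K"].tolist(),[k for k in im])
    for l in ["bar","holster","bin","bin_slot","carton_a","jar","pitcher","dosing_ring","cup0","turntable"]:
        try: print(l,[(np.round(d["at"],3).tolist(),round(d["conf"],2)) for d in bot.spot_in(im,l)])
        except Exception as e: print(l,e)
im=bot.get_image("wrist"); save(im,"wrist0.png")
E
```

```text
pics
[ 5.74518087e-01 -1.05279170e-05  2.24143567e-01] [[ 0.  1. -0.]
 [ 1. -0. -0.]
 [-0. -0. -1.]] 0.09119365866226323 0.011
scene [[-0.166, -0.571, 0.804, 1.423], [0.986, -0.084, 0.144, 0.175], [-0.014, 0.817, 0.577, 0.745], [0.0, 0.0, 0.0, 1.0]] [[418.70745006036685, 0.0, 280.98213190484375], [0.0, 418.70745006036685, 204.60901483765974], [0.0, 0.0, 1.0]] ['color', 'range_z', 'K', 'T', 'shot']
bar [([0.529, -0.225, 0.012], 0.8), ([0.657, -0.215, 0.058], 0.34)]
holster [([0.415, -0.179, 0.049], 0.59), ([0.632, 0.287, 0.139], 0.45)]
bin [([0.634, 0.287, 0.139], 0.82)]
bin_slot [([0.638, 0.283, 0.143], 0.8)]
carton_a [([0.454, 0.061, 0.039], 0.84), ([0.413, -0.051, 0.037], 0.72), ([0.72, -0.037, 0.041], 0.66), ([0.36, 0.151, 0.038], 0.64)]
jar [([0.724, 0.085, 0.053], 0.62)]
pitcher [([0.416, -0.18, 0.045], 0.64), ([0.526, -0.224, 0.015], 0.56), ([0.568, 0.292, 0.15], 0.53), ([0.719, -0.037, 0.041], 0.18)]
dosing_ring [([0.417, -0.18, 0.047], 0.32)]
cup0 [([0.704, -0.287, 0.054], 0.98), ([0.726, -0.158, 0.054], 0.75), ([0.656, -0.214, 0.06], 0.71), ([0.776, -0.225, 0.05], 0.63)]
tur
[... 262 characters left out ...]
.0, 1.0]] ['color', 'range_z', 'K', 'T', 'shot']
bar [([0.401, -0.286, 0.024], 0.74), ([0.515, -0.223, 0.019], 0.59), ([0.395, -0.179, 0.043], 0.41)]
holster []
bin [([0.53, 0.226, 0.132], 0.81)]
bin_slot [([0.532, 0.23, 0.133], 0.69)]
carton_a [([0.687, -0.046, 0.041], 0.93), ([0.336, 0.14, 0.038], 0.93), ([0.379, -0.061, 0.047], 0.89), ([0.422, 0.044, 0.046], 0.82)]
jar [([0.689, 0.075, 0.054], 0.78)]
pitcher [([0.398, -0.182, 0.041], 0.88)]
dosing_ring [([0.399, -0.288, 0.023], 0.74)]
cup0 [([0.771, -0.222, 0.055], 0.95), ([0.725, -0.155, 0.052], 0.88), ([0.715, -0.274, 0.047], 0.75), ([0.656, -0.213, 0.052], 0.57)]
turntable [([0.673, -0.236, 0.012], 0.57), ([0.516, -0.223, 0.016], 0.3)]
```

Run:
```python
import cv2,numpy as np
a=cv2.imread("pics/scene0.png");b=cv2.imread("pics/side0.png")
cv2.imwrite("pics/both0.png",cv2.resize(np.vstack([a,b]),None,fx=.714,fy=.714,interpolation=cv2.INTER_AREA))
```

```text
(no output)
```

View pics/scene0.png

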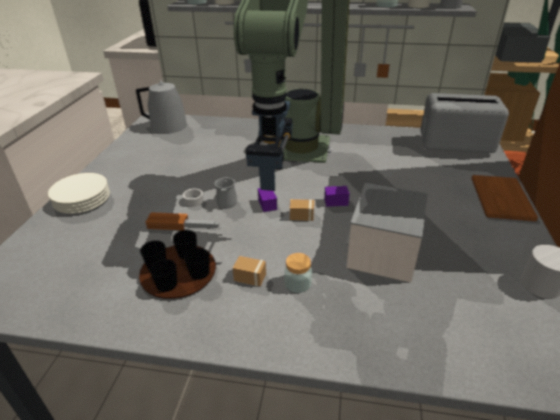

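View pics/side0.png

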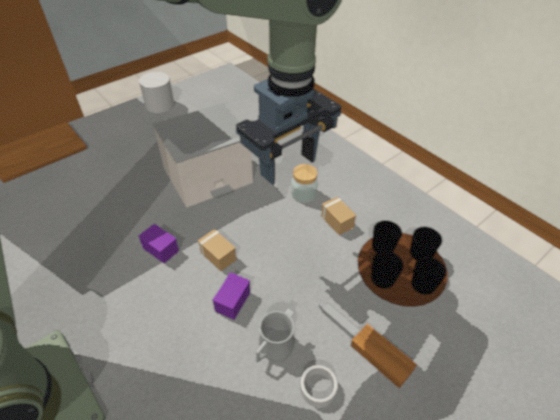

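Scene picture: holster (167,221) with the blade sticking out to (215,223). Carton-shaped things are orange (302,210), orange (250,271), purple (267,200) and purple (336,196), so I choose the two orange ones. The bin is at (388,230). In the side view the slot shows at (218,185).

Run:
```python
from h import *
ims={c:bot.get_image(c) for c in ["scene","side"]}
def rect(p,n):
    p=p[:,:2].astype(np.float32); r=cv2.minAreaRect(p*1000); print(n,len(p),[np.round(x,1) for x in r])
for c,im in ims.items():
    w=world(im); print(c); np.save(c+"_w.npy",w); 
    def sel(cx,cy,r,z0,z1):
        m=(np.hypot(w[...,0]-cx,w[...,1]-cy)<r)&(w[...,2]>z0)&(w[...,2]<z1); return w[m]
    hsv=cv2.cvtColor(im["color"],cv2.COLOR_RGB2HSV)
    p=sel(.6,-.0,.05,-.02,.01); print("shelf z",np.median(p[:,2]),p[:,2].std())
    for n,x,y,r in [("cA",.44,.055,.055),("cB",.705,-.04,.055),("purp1",.395,-.055,.05),("purp2",.35,.145,.05)]:
        q=sel(x,y,r,.035,.06); print(n,"top z",np.median(q[:,2])); rect(q,n)
    q=sel(.42,-.28,.13,.019,.04); q=q[(q[:,1]<-.2)]
    rect(q,"holster")
    q=sel(.53,-.224,.06,.008,.03); rect(q,"blade")
    q=sel(.62,.26,.2,.128,.16); rect(q,"bintop")
    q=sel(.7,.08,.06,.02,.1); rect(q,"jar")
    q=sel(.41,-.18,.065,.02,.1); rect(q,"pitcher")
    q=sel(.4,-.286,.045,.01,.1); rect(q,"ring")
    for d in bot.spot_in(im,"bar"): print("bar",np.round(d["at"],3),d["conf"])
```

```text
scene
shelf z -0.00023712935437320004 0.0013468661781610189
cA top z 0.04436031903015897
cA 284 [array([431. ,  56.9]), array([52.5, 69.4]), np.float64(6.2)]
cB top z 0.0442450386576575
cB 456 [array([702.5, -36.6]), array([71.5, 48.4]), np.float64(82.7)]
purp1 top z 0.044243895058681204
purp1 197 [array([389.3, -55.2]), array([78.6, 45.6]), np.float64(24.8)]
purp2 top z 0.04422644249909802
purp2 253 [array([344.4, 152.4]), array([52. , 70.1]), np.float64(10.1)]
holster 411 [array([ 471.1, -272.2]), array([149.2, 172.4]), np.float64(66.1)]
blade 272 [array([ 531.8, -228.2]), array([109.7,  51. ]), np.float64(84.6)]
bintop 3305 [array([556.4, 290.7]), array([162.3, 190.3]), np.float64(79.8)]
jar 800 [array([709.2,  83.6]), array([62.4, 61.5]), np.float64(52.0)]
pitcher 481 [array([ 400.6, -181.3]), array([65.8, 66.6]), np.float64(59.4)]
ring 211 [array([ 405. , -287.6]), array([61.7, 61.7]), np.float64(10.7)]
bar [ 0.527 -0.22   0.017] 0.77
bar [ 0.751 -0.202  0.016] 0.22
side
shelf z 0.0006214627641148995 0.0013405175525498581
cA top z 0.045403844930009596
cA 655 [array([428.3,  58.1]), array([46.6, 73.1]), np.float64(5.4)]
cB top z 0.04524752543685184
cB 533 [array([699.5, -36.7]), array([72.4, 47.9]), np.float64(81.3)]
purp1 top z 0.045568103409020955
purp1 837 [array([387.5, -53.6]), array([71.7, 46.3]), np.float64(25.6)]
purp2 top z 0.04552274743717255
purp2 639 [array([341.1, 153.5]), array([46. , 72.4]), np.float64(13.2)]
holster 1789 [array([ 459. , -287.7]), array([173.4, 180.2]), np.float64(89.5)]
blade 647 [array([ 512.4, -231.2]), array([ 46. , 114.3]), np.float64(14.7)]
bintop 3528 [array([553.6, 291.3]), array([166.7, 183.6]), np.float64(79.3)]
jar 761 [array([699.3,  80. ]), array([62.2, 61.3]), np.float64(7.9)]
pitcher 1203 [array([ 392. , -182.5]), array([70.6, 66.8]), np.float64(53.1)]
ring 570 [array([ 400.3, -287.3]), array([61.6, 61. ]), np.float64(60.9)]
bar [ 0.512 -0.222  0.013] 0.61
```

Run:
```python
from h import *
for c,pts in [("scene",[(150,221),(167,221),(182,221),(190,222),(200,222),(215,224)]),("side",[(400,370),(383,353),(360,335),(350,325),(335,313),(322,303)])]:
    w=np.load(c+"_w.npy"); print(c,[w[v,u].round(3).tolist() for u,v in pts])
    m=(w[...,2]>.019)&(w[...,2]<.033)&(np.hypot(w[...,0]-.51,w[...,1]+.29)<.085)
    r=cv2.minAreaRect((w[m][:,:2]*1000).astype(np.float32)); print("holster",r,np.median(w[m][:,2]))
    m=(w[...,2]>.010)&(w[...,2]<.020)&(np.hypot(w[...,0]-.52,w[...,1]+.21)<.065)&(w[...,1]>-.26)
    q=w[m][:,:2]*1000; r=cv2.minAreaRect(q.astype(np.float32)); print("blade",len(q),q.mean(0),r,np.median(w[m][:,2]))
    # bin side face near slot
    m=(w[...,2]>.03)&(w[...,2]<.12)&(np.hypot(w[...,0]-.48,w[...,1]-.27)<.13)
    q=w[m][:,:2]; print("binface",len(q),q.min(0),q.max(0))
```

```text
scene [[0.554, -0.36, 0.026], [0.544, -0.313, 0.024], [0.541, -0.269, 0.027], [0.53, -0.25, 0.017], [0.524, -0.223, 0.015], [0.523, -0.179, 0.012]]
holster ((502.9862060546875, -308.9078063964844), (130.94070434570312, 144.29493713378906), 30.38958168029785) 0.02566996499281038
blade 148 [ 522.95287228 -216.68754802] ((521.4503784179688, -215.89801025390625), (20.898073196411133, 88.39071655273438), 2.9660305976867676) 0.015207793457174046Traceback (most recent call last):
  File "<stdin>", line 10, in <module>
    return umr_minimum(a, axis, None, out, keepdims, initial, where)
ValueError: zero-size array to reduction operation minimum which has no identity
```

send_rows:
  targets:
    - [[0,-0.05,-0.01,-0.02,0],[0,-0.1,-0.03,-0.03,0],[0,-0.15,-0.04,-0.03,0],[0,-0.19,-0.05,-0.03,0],[0,-0.19,-0.05,-0.03,0]]

```text
time_s: 1.85
tool_pos: [0.5235, -0.1951, 0.2552]
tcp_rot: [[0.006, 1.0, -0.0], [1.0, -0.006, -0.003], [-0.003, -0.0, -1.0]]
ft_force: [-0.3, 0.8, 0.3]
finger_gap: 0.0913
gripper_force: 0.0
```

Run:
```python
from h import *
im=bot.get_image("wrist"); save(im,"w1.png"); print(bot.get_obs()["tool_pos"],im["T"].round(3).tolist(),im["K"][0,0])
w=world(im); np.save("w1.npy",w)
for l in ["bar","holster"]:
    for d in bot.silhouettes(im,l):
        q=w[d["pixels"]]; print(l,d["conf"],d["pixels"].sum(),np.nanmedian(q,0))
z=w[...,2]
m=(z>.019)&(z<.033)&(np.hypot(w[...,0]-.535,w[...,1]+.31)<.08)
print("holster",m.sum(),cv2.minAreaRect((w[m][:,:2]*1000).astype(np.float32)))
m=(z>.011)&(z<.020)&(np.hypot(w[...,0]-.52,w[...,1]+.21)<.065)&(w[...,1]>-.25)
print("blade",m.sum(),cv2.minAreaRect((w[m][:,:2]*1000).astype(np.float32)),np.median(z[m]))
```

```text
[ 0.52421443 -0.19263376  0.25500202] [[1.0, 0.005, 0.002, 0.524], [-0.005, 0.967, 0.257, -0.123], [-0.001, -0.257, 0.967, 0.415], [0.0, 0.0, 0.0, 1.0]] 301.56838183272504
bar 0.85 834 [ 0.5204555  -0.22162859  0.01581054]
bar 0.52 1519 [ 0.52835048 -0.29487924  0.02583959]
bar 0.28 309 [ 0.42805145 -0.27727455  0.02199536]
holster 0.91 1373 [ 0.5283573  -0.29496025  0.02586166]
holster 1395 ((529.954345703125, -321.9415283203125), (45.890960693359375, 111.14862060546875), 4.77454137802124)
blade 641 ((519.9857788085938, -211.03280639648438), (15.935943603515625, 78.9261474609375), 4.128194332122803) 0.01585843135301329
```

View pics/w1.png

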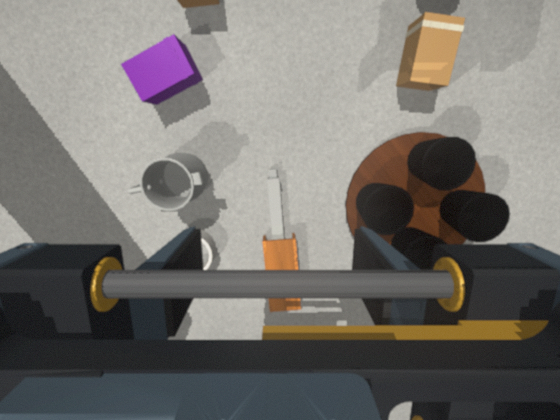

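The wrist picture shows the blade at (276,205), the holster mouth at (280,238), the pitcher at (168,185) and the cups on the right. The bar axis is about 4.8° off world +y. Next I descend on the blade about 37 mm from its tip.

send_rows:
  targets:
    - [[0,-0.01,-0.004,0.04,-0.05],[0,-0.018,-0.0045,0.09,-0.085],[0,-0.018,-0.0045,0.14,-0.085],[0,-0.018,-0.0045,0.18,-0.085],[0,-0.018,-0.0045,0.21,-0.085]]

```text
time_s: 2.5
tool_pos: [0.5198, -0.2055, 0.0422]
tcp_rot: [[-0.087, 0.996, -0.003], [0.996, 0.087, 0.002], [0.002, -0.003, -1.0]]
ft_force: [0.9, 0.0, -0.7]
finger_gap: 0.0911
gripper_force: 0.0
```

send_rows:
  targets:
    - [[0,0,0,0.015,0],[0,0,0,0.03,0],[0,0,0,0.03,0],[0.5,0,0,0.03,0],[1,0,0,0.03,0]]
  squeeze: 30

```text
time_s: 3.0
tool_pos: [0.5215, -0.2076, 0.016]
tcp_rot: [[-0.086, 0.996, 0.002], [0.996, 0.086, -0.001], [-0.001, 0.002, -1.0]]
ft_force: [-0.5, 0.0, -0.4]
finger_gap: 0.0781
gripper_force: 0.0
```

send_rows:
  targets:
    - [[1,0,0,0,0],[1,0,0,0,0],[1,0,0,0,0],[1,0,0,0,0],[1,0,0,0,0]]

```text
time_s: 3.5
tool_pos: [0.5205, -0.2081, 0.0151]
tcp_rot: [[-0.085, 0.996, 0.0], [0.996, 0.085, -0.0], [-0.0, 0.0, -1.0]]
ft_force: [0.3, -0.5, -0.1]
finger_gap: 0.0384
gripper_force: 0.0
```

send_rows:
  targets:
    - [[1,0,0,0,0],[1,0,0,0,0],[1,0,0,0,0],[1,0,0,0,0],[1,0.01,0,-0.001,0]]

```text
time_s: 4.0
tool_pos: [0.5198, -0.1984, 0.0158]
tcp_rot: [[-0.084, 0.996, 0.0], [0.996, 0.084, -0.0], [-0.0, 0.0, -1.0]]
ft_force: [-0.1, -1.4, -1.9]
finger_gap: 0.0157
gripper_force: 30.0
```

send_rows:
  targets:
    - [[1,0.02,0,0,0],[1,0.04,0,0,0],[1,0.06,0,0,0],[1,0.08,0,0,0],[1,0.1,0,0,0]]

```text
time_s: 4.5
tool_pos: [0.5107, -0.0969, 0.0159]
tcp_rot: [[-0.085, 0.996, -0.0], [0.996, 0.085, 0.0], [0.0, -0.0, -1.0]]
ft_force: [0.4, 0.8, -1.9]
finger_gap: 0.0158
gripper_force: 30.0
```

send_rows:
  targets:
    - [[1,0.02,0,0,0],[1,0.04,0,0,0],[1,0.06,0,0,0],[1,0.07,0,0,0],[1,0.07,0,0.001,0]]

```text
time_s: 5.0
tool_pos: [0.5049, -0.0274, 0.015]
tcp_rot: [[-0.087, 0.996, -0.0], [0.996, 0.087, 0.0], [0.0, -0.0, -1.0]]
ft_force: [-0.4, 0.3, -1.3]
finger_gap: 0.016
gripper_force: 30.0
```

send_rows:
  targets:
    - [[0.5,0,0,0,0],[0.4,0,0,0,0],[0.4,0,0,0,0],[0.4,0,0,-0.04,0],[0.4,0,0,-0.09,0]]

```text
time_s: 5.5
tool_pos: [0.5035, -0.0292, 0.1041]
tcp_rot: [[-0.084, 0.996, -0.006], [0.996, 0.084, 0.0], [0.001, -0.006, -1.0]]
ft_force: [0.5, -0.7, 0.1]
finger_gap: 0.0528
gripper_force: 0.0
```

send_rows:
  targets:
    - [[0.4,-0.04,0,-0.05,0.05],[0.4,-0.08,0,-0.1,0.085],[0.4,-0.12,0,-0.15,0.085],[0.4,-0.12,0,-0.15,0.085],[0.4,-0.12,0,-0.15,0.085]]

```text
time_s: 6.0
tool_pos: [0.5179, -0.1524, 0.2601]
tcp_rot: [[0.004, 1.0, 0.011], [1.0, -0.004, -0.005], [-0.005, 0.011, -1.0]]
ft_force: [0.4, 0.5, 0.6]
finger_gap: 0.0545
gripper_force: 0.0
```

Run:
```python
from h import *
im=bot.get_image("wrist"); save(im,"w2.png"); print(bot.get_obs()["tool_pos"],im["T"].round(3).tolist())
w=world(im); np.save("w2.npy",w); z=w[...,2]
def rect(m,n): print(n,m.sum(),cv2.minAreaRect((w[m][:,:2]*1000).astype(np.float32)),np.median(z[m]))
m=(z>.008)&(z<.022)&(abs(w[...,0]-.515)<.05)&(w[...,1]>-.24)&(w[...,1]<.06); rect(m,"bar")
rect(m&(w[...,1]>-.11),"blade")
s=im["color"].astype(int)
rect((z>.125)&(z<.15)&(w[...,1]>.15),"bin")
for c,cx,cy in [("A",.43,.058),("B",.70,-.037)]: rect((z>.035)&(z<.055)&(np.hypot(w[...,0]-cx,w[...,1]-cy)<.06),c)
```

```text
[ 0.51636501 -0.15037489  0.25719759] [[1.0, 0.006, -0.009, 0.517], [-0.003, 0.966, 0.258, -0.08], [0.01, -0.258, 0.966, 0.419], [0.0, 0.0, 0.0, 1.0]]
bar 2322 ((510.6191101074219, -91.00308990478516), (29.96538543701172, 199.7646026611328), 4.918342590332031) 0.01597247624721304
blade 1191 ((507.267333984375, -50.846168518066406), (15.97725772857666, 119.17237091064453), 4.856042861938477) 0.01600789985483908
bin 0 ((0.0, 0.0), (0.0, 0.0), 0.0) nan
A 1615 ((431.80078125, 40.21092224121094), (45.385704040527344, 36.576683044433594), 4.338301658630371) 0.045001221929398816
B 2667 ((701.8035278320312, -36.5590705871582), (70.21990203857422, 46.41942596435547), 82.32429504394531) 0.04488105542903287
  return _methods._mean(a, axis=axis, dtype=dtype,
  ret = ret.dtype.type(ret / rcount)
```

View pics/w2.png

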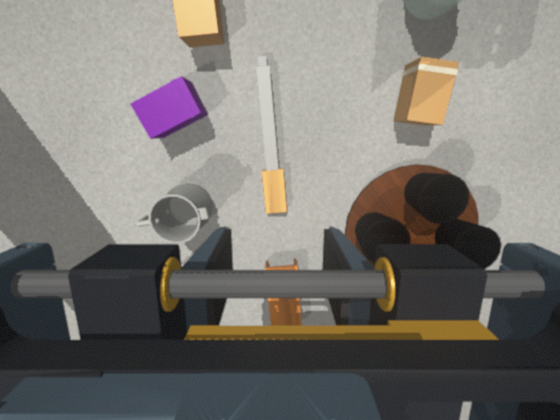

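The bar lies free and flat, tip up at (263,60) and handle at (274,190). Next I look at the bin's sill and front edge with the wrist camera.

send_rows:
  targets:
    - [[0.4,0.05,0.01,0,0],[0.4,0.1,0.025,0,0],[0.4,0.15,0.025,0,0],[0.4,0.19,0.025,0,0],[0.4,0.19,0.025,0,0]]

```text
time_s: 6.55
tool_pos: [0.539, 0.0468, 0.2531]
tcp_rot: [[-0.006, 1.0, -0.004], [1.0, 0.006, 0.002], [0.002, -0.004, -1.0]]
ft_force: [1.1, -1.7, 0.2]
finger_gap: 0.0545
gripper_force: 0.0
```

```bash
cat > binm.py <<'E'
from h import *
ims=[(c,bot.get_image(c)) for c in ["wrist","scene","side"]]
save(ims[0][1],"w3.png"); print(bot.get_obs()["tool_pos"].round(4))
for c,im in ims:
    w=world(im); np.save(c+"3.npy",w); z=w[...,2]; print(c)
    def rect(m,n): 
        if m.sum()>5: print(n,m.sum(),[np.round(a,1) for a in cv2.minAreaRect((w[m][:,:2]*1000).astype(np.float32))],np.median(z[m]).round(4))
    near=(np.hypot(w[...,0]-.56,w[...,1]-.29)<.15)
    rect((z>.130)&(z<.15)&near,"top")
    rect((z>.019)&(z<.028)&(np.hypot(w[...,0]-.545,w[...,1]-.2)<.05),"sill")
    m=(z>.06)&(z<.125)&near&(w[...,1]<.26)
    q=w[m][:,:2]
    if len(q)>50:
        vx,vy,x0,y0=cv2.fitLine(q.astype(np.float32),cv2.DIST_HUBER,0,.001,.001).ravel(); print("face",len(q),q.min(0).round(4),q.max(0).round(4),"dir",np.degrees(np.arctan2(vy,vx)).round(2),"pt",x0.round(4),y0.round(4))
E
python3 binm.py
```

```text
[0.5396 0.0417 0.2538]
wrist
top 3583 [array([561. , 209.3]), array([ 23.3, 148.4]), np.float64(88.1)] 0.1465
sill 1068 [array([546.4, 205.8]), array([26.8, 95.9]), np.float64(80.3)] 0.0242
face 4305 [0.4533 0.1973] [0.6306 0.2301] dir -10.21 pt 0.542 0.2137
scene
top 3255 [array([556.4, 291. ]), array([161.9, 188.9]), np.float64(79.8)] 0.1458
sill 33 [array([541.4, 195.3]), array([ 8.3, 50.2]), np.float64(88.5)] 0.0234
face 567 [0.6277 0.1972] [0.6448 0.2599] dir 79.99 pt 0.6362 0.2289
side
top 2508 [array([553.2, 291.5]), array([167.9, 182.8]), np.float64(80.4)] 0.147
sill 260 [array([546.5, 212.1]), array([79.3, 53.4]), np.float64(22.8)] 0.0248
face 1424 [0.4514 0.198 ] [0.6246 0.2593] dir -10.24 pt 0.5236 0.2172
```

View pics/w3.png

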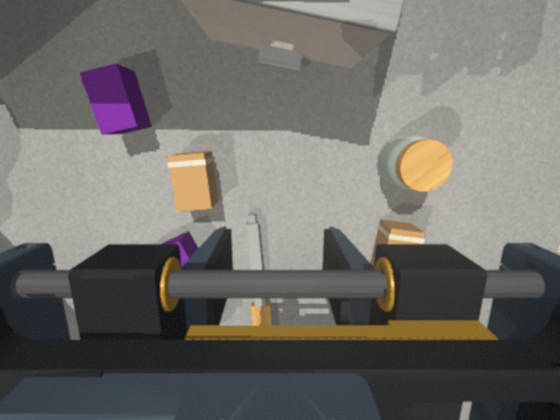

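The sill shows at (281,58) under the bin face, with the slot patch above it at (283,45).

Run:
```python
from h import *
w=np.load("wrist3.npy"); z=w[...,2]
d=np.array([.177,.984]); n=np.array([.984,-.177]); P=np.array([.542,.2137])
rel=w[...,:2]-P; s=rel@d; t=rel@n
def st(m,nm): print(nm,m.sum(),"s",np.percentile(s[m],[1,50,99]).round(4),"t",np.percentile(t[m],[1,50,99]).round(4),"z",np.percentile(z[m],[1,50,99]).round(4))
m=(z>.0225)&(z<.0265)&(s>-.03)&(s<-.004)&(abs(t)<.05); st(m,"sill")
m=(abs(s)<.003)&(z>.06)&(z<.12); st(m,"face")
m=(s>.006)&(z>.02)&(z<.06)&(abs(t)<.06); st(m,"inside slot")
m=(z>.13)&(s>-.01); st(m,"top")
ts=t[(abs(s)<.003)&(z>.1)&(z<.13)]; print(ts.min(),ts.max())
```

```text
sill 626 s [-0.0202 -0.0122 -0.0042] t [-0.0245 -0.0004  0.0244] z [0.0225 0.0241 0.0259]
face 3900 s [-0.0006 -0.      0.0005] t [-0.0881 -0.0016  0.0882] z [0.0608 0.0943 0.1194]
inside slot 4 s [0.006  0.0061 0.0064] t [-0.0074  0.0007  0.0087] z [0.0241 0.0254 0.0261]
top 3583 s [-0.0023  0.0024  0.0185] t [-0.0413  0.0486  0.0905] z [0.1305 0.1465 0.1484]
-0.09013002398654396 0.09000391258687088
```

send_rows:
  targets:
    - [[0.4,-0.05,-0.005,0,-0.05],[0.4,-0.1,-0.015,0.02,-0.085],[0.4,-0.145,-0.0248,0.06,-0.085],[0.4,-0.18,-0.0248,0.1,-0.085],[0.4,-0.1906,-0.0248,0.15,-0.085]]

```text
time_s: 7.2
tool_pos: [0.5157, -0.1472, 0.1215]
tcp_rot: [[-0.08, 0.997, 0.004], [0.997, 0.08, -0.002], [-0.002, 0.004, -1.0]]
ft_force: [1.2, 0.3, -0.0]
finger_gap: 0.0549
gripper_force: 0.0
```

send_rows:
  targets:
    - [[0.4,0,0,0.05,0],[0.4,0,0,0.08,0],[0.4,0,0,0.09,0],[0.4,0,0,0.09,0],[1,0,0,0.09,0]]
  squeeze: 45

```text
time_s: 7.7
tool_pos: [0.5169, -0.1436, 0.0329]
tcp_rot: [[-0.084, 0.996, 0.003], [0.996, 0.084, -0.001], [-0.001, 0.003, -1.0]]
ft_force: [0.1, 0.2, -0.1]
finger_gap: 0.0492
gripper_force: 0.0
```

send_rows:
  targets:
    - [[1,0,0,0,0],[1,0,0,0,0],[1,0,0,0,0],[1,0,0,0,0],[1,0,0,0,0]]

```text
time_s: 8.2
tool_pos: [0.516, -0.1427, 0.0319]
tcp_rot: [[-0.085, 0.996, 0.001], [0.996, 0.085, -0.0], [-0.0, 0.001, -1.0]]
ft_force: [-0.9, 0.2, 0.0]
finger_gap: 0.0096
gripper_force: 0.0
```

send_rows:
  targets:
    - [[0.4,-0.006,0,0,0],[0.4,-0.006,0,0,0],[0.4,-0.006,0,0,0],[0.4,-0.006,0,0,0],[0.4,-0.006,0,0,0]]

```text
time_s: 8.7
tool_pos: [0.5163, -0.1487, 0.0315]
tcp_rot: [[-0.085, 0.996, -0.0], [0.996, 0.085, 0.0], [0.0, -0.0, -1.0]]
ft_force: [0.2, 0.3, 0.2]
finger_gap: 0.047
gripper_force: 0.0
```

send_rows:
  targets:
    - [[0.4,0,0,0.009,0],[0.4,0,0,0.017,0],[0.4,0,0,0.017,0],[1,0,0,0.017,0],[1,0,0,0.017,0]]

```text
time_s: 9.2
tool_pos: [0.5164, -0.1487, 0.0145]
tcp_rot: [[-0.085, 0.996, 0.0], [0.996, 0.085, -0.0], [-0.0, 0.0, -1.0]]
ft_force: [-0.2, -0.4, -0.4]
finger_gap: 0.0416
gripper_force: 0.0
```

send_rows:
  targets:
    - [[1,0,0,0,0],[1,0,0,0,0],[1,0,0,0,0],[1,0,0,0,0],[1,0,0,0,0]]

```text
time_s: 9.7
tool_pos: [0.5164, -0.1488, 0.0148]
tcp_rot: [[-0.085, 0.996, 0.0], [0.996, 0.085, -0.0], [-0.0, 0.0, -1.0]]
ft_force: [0.1, -0.6, 2.3]
finger_gap: 0.0298
gripper_force: 45.0
```

send_rows:
  targets:
    - [[1,0,0,-0.03,0],[1,0.03,0,-0.03,0.05],[1,0.065,0.001,-0.03,0.13],[1,0.1,0.002,-0.03,0.2],[1,0.135,0.0023,-0.03,0.2635]]

```text
time_s: 10.2
tool_pos: [0.5068, -0.0129, 0.0445]
tcp_rot: [[0.181, 0.984, -0.0], [0.984, -0.181, 0.0], [0.0, -0.0, -1.0]]
ft_force: [-0.1, -0.4, -1.7]
finger_gap: 0.0293
gripper_force: 45.0
```

```bash
cat > barm.py <<'E'
from h import *
P=np.array([.542,.2137]); d=np.array([.177,.984]); n=np.array([.984,-.177])
o=bot.get_obs(); print(o["tool_pos"].round(4),o["tcp_rot"].round(4).tolist(),o["ft_force"])
for c in ["wrist","side"]:
    w=world(bot.get_image(c)); z=w[...,2]; s=(w[...,:2]-P)@d; t=(w[...,:2]-P)@n
    m=(z>.03)&(z<.06)&(abs(t)<.03)&(s<-.022)&(s>-.19)
    if m.sum()<20: continue
    print(c,m.sum(),"s max",np.percentile(s[m],99.5).round(4))
    for a in np.arange(-.17,-.02,.015):
        k=m&(abs(s-a)<.0075)
        if k.sum()>8: print(" s",a.round(3),"t",np.percentile(t[k],[3,97]).round(4),"z90",np.percentile(z[k],90).round(4))
E
python3 barm.py
```

```text
[ 0.5068 -0.0129  0.0445] [[0.1808, 0.9835, -0.0], [0.9835, -0.1808, 0.0], [0.0, -0.0, -1.0]] [-0.13735579 -0.4109126  -1.72108274]
wrist 6300 s max -0.0987
 s -0.17 t [-0.002   0.0134] z90 0.0463
 s -0.155 t [-0.0018  0.0132] z90 0.0465
 s -0.14 t [-0.002   0.0132] z90 0.0464
 s -0.125 t [-0.0018  0.0134] z90 0.0465
 s -0.11 t [-0.0018  0.013 ] z90 0.0465
 s -0.095 t [-0.0018  0.0129] z90 0.0466
side 31 s max -0.0667
 s -0.08 t [-0.0063  0.0011] z90 0.0481
```

send_rows:
  targets:
    - [[1,0.015,-0.0055,0.0005,-0.003],[1,0.035,-0.0055,0.0005,-0.003],[1,0.055,-0.0055,0.0005,-0.003],[1,0.07,-0.0055,0.0005,-0.003],[1,0.085,-0.0055,0.0005,-0.003]]

```text
time_s: 10.8
tool_pos: [0.5169, 0.071, 0.0439]
tcp_rot: [[0.175, 0.985, -0.0], [0.985, -0.175, -0.0], [-0.0, -0.0, -1.0]]
ft_force: [-0.2, -0.1, -1.4]
finger_gap: 0.0294
gripper_force: 45.0
```

send_rows:
  targets:
    - [[1,0.015,0,0,0],[1,0.03,0,0,0],[1,0.045,0,0,0],[1,0.06,0,0,0],[1,0.06,0,0,0]]

```text
time_s: 11.3
tool_pos: [0.5279, 0.1316, 0.0441]
tcp_rot: [[0.173, 0.985, 0.001], [0.985, -0.173, 0.0], [0.001, 0.001, -1.0]]
ft_force: [-0.1, -0.1, -1.3]
finger_gap: 0.0294
gripper_force: 45.0
```

send_rows:
  targets:
    - [[1,0.005,0,0,0],[1,0.01,0,0,0],[1,0.014,0,0,0],[1,0.016,0,0,0],[1,0.016,0,0,0]]

```text
time_s: 11.8
tool_pos: [0.5296, 0.1444, 0.0439]
tcp_rot: [[0.174, 0.985, -0.001], [0.985, -0.174, -0.002], [-0.002, -0.001, -1.0]]
ft_force: [-0.0, -5.3, -0.8]
finger_gap: 0.0296
gripper_force: 45.0
```

Run:
```python
from h import *
im=bot.get_image("side"); w=world(im)
m=(np.hypot(w[...,0]-.56,w[...,1]-.3)<.2)&(w[...,2]>.16); print(m.sum(),np.nanmax(w[...,2][m]) if m.sum() else 0,bot.get_obs()["ft_force"],bot.get_obs()["tool_pos"])
save(im,"side4.png")
```

```text
3897 0.41126921107037834 [-1.20956872 -5.32719507 -0.04133076] [0.5296096  0.14433231 0.04395037]
```

send_rows:
  targets:
    - [[1,0.003,0,0,0],[1,0.005,0,0,0],[1,0.005,0,0,0],[1,0.005,0,0,0],[1,0.005,0,0,0]]

```text
time_s: 12.35
tool_pos: [0.5304, 0.1487, 0.0439]
tcp_rot: [[0.175, 0.985, -0.002], [0.985, -0.175, -0.002], [-0.003, -0.001, -1.0]]
ft_force: [-1.0, -5.9, 0.0]
finger_gap: 0.0295
gripper_force: 45.0
```

Run:
```python
from h import *
im=bot.get_image("scene"); save(im,"scene4.png")
```

```text
(no output)
```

View pics/scene4.png

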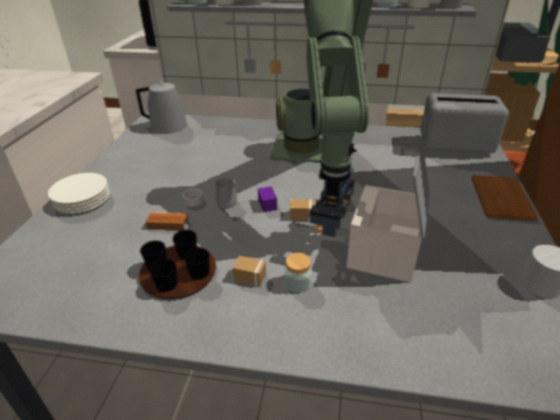

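The lid stands open, upright at (420,180). I withdraw the bar next.

send_rows:
  targets:
    - [[1,-0.02,0,0,0],[1,-0.05,0,0,0],[1,-0.085,0,0,0],[1,-0.12,0,0,0],[1,-0.155,0,0,0]]

```text
time_s: 12.9
tool_pos: [0.5039, -0.0033, 0.0443]
tcp_rot: [[0.175, 0.985, 0.001], [0.985, -0.175, 0.0], [0.001, 0.001, -1.0]]
ft_force: [0.1, -1.1, -1.7]
finger_gap: 0.0293
gripper_force: 45.0
```

send_rows:
  targets:
    - [[1,-0.03,0.01,0,0],[1,-0.03,0.03,0,0],[1,-0.03,0.03,0.015,0],[1,-0.03,0.03,0.028,0],[1,-0.03,0.03,0.028,0]]

```text
time_s: 13.4
tool_pos: [0.5282, -0.0371, 0.0153]
tcp_rot: [[0.176, 0.984, -0.001], [0.984, -0.176, 0.0], [0.0, -0.001, -1.0]]
ft_force: [0.2, 0.9, -0.7]
finger_gap: 0.0297
gripper_force: 45.0
```

send_rows:
  targets:
    - [[0.4,0,0,0,0],[0.4,0,0,0,0],[0.4,0,0,0,0],[0,0,0,-0.04,0],[0,0,0,-0.09,0]]
  squeeze: 10

```text
time_s: 13.9
tool_pos: [0.5264, -0.0367, 0.1055]
tcp_rot: [[0.175, 0.985, -0.005], [0.985, -0.175, 0.001], [-0.0, -0.005, -1.0]]
ft_force: [0.4, 0.2, -0.2]
finger_gap: 0.0666
gripper_force: 0.0
```

send_rows:
  targets:
    - [[0,-0.03,-0.03,-0.03,-0.1],[0,-0.03,-0.06,-0.07,-0.2],[0,-0.03,-0.09,-0.07,-0.255],[0,-0.03,-0.12,-0.07,-0.255],[0,-0.03,-0.12,-0.07,-0.255]]

```text
time_s: 14.4
tool_pos: [0.4009, -0.0449, 0.1766]
tcp_rot: [[-0.08, 0.997, -0.001], [0.997, 0.08, 0.0], [0.0, -0.001, -1.0]]
ft_force: [0.1, -0.3, -0.1]
finger_gap: 0.0914
gripper_force: 0.0
```

```bash
cat > car.py <<'E'
from h import *
import sys
cx,cy=map(float,sys.argv[1:3])
o=bot.get_obs(); R=np.array(o["tcp_rot"]); p=np.array(o["tool_pos"]); print(p.round(4),"tool x ang",np.degrees(np.arctan2(R[1,0],R[0,0])).round(2))
w=world(bot.get_image("wrist")); z=w[...,2]
m=(z>.038)&(z<.052)&(np.hypot(w[...,0]-cx,w[...,1]-cy)<.06)
r=cv2.minAreaRect((w[m][:,:2]*1000).astype(np.float32)); print(m.sum(),r,np.median(z[m]))
t=np.array([*(np.array(r[0])/1000),.03]); print("shift",(R.T@(t-p)).round(4))
m=(z>.008)&(z<.022)&(abs(w[...,0]-.53)<.09)&(abs(w[...,1]+.0)<.16)
if m.sum()>20: print("bar",m.sum(),cv2.minAreaRect((w[m][:,:2]*1000).astype(np.float32)),np.percentile(z[m],[5,50,95]))
E
python3 car.py .4315 .0575
```

```text
[ 0.4009 -0.0449  0.1766] tool x ang 94.56
3987 ((430.2138366699219, 57.84181213378906), (44.86330795288086, 69.2547607421875), 5.174187183380127) 0.04502475079068152
shift [0.1    0.0376 0.1466]
bar 4084 ((538.6796875, 20.347564697265625), (200.0285186767578, 30.479726791381836), 79.55610656738281) [0.01072621 0.01575301 0.01703249]
```

send_rows:
  targets:
    - [[0,0.04,0.015,0.01,-0.01],[0,0.08,0.0376,0.04,-0.01],[0,0.1,0.0376,0.08,-0.01],[0,0.1,0.0376,0.115,-0.01],[0,0.1,0.0376,0.1466,-0.01]]

```text
time_s: 14.95
tool_pos: [0.4353, 0.0581, 0.0278]
tcp_rot: [[-0.091, 0.996, 0.001], [0.996, 0.091, 0.0], [0.0, 0.001, -1.0]]
ft_force: [0.2, 0.3, 0.8]
finger_gap: 0.0914
gripper_force: 0.0
```

send_rows:
  targets:
    - [[0,0,0,0,0],[1,0,0,0,0],[1,0,0,0,0],[1,0,0,0,0],[1,0,0,0,0]]

```text
time_s: 15.45
tool_pos: [0.4353, 0.057, 0.0307]
tcp_rot: [[-0.089, 0.996, 0.003], [0.996, 0.089, 0.0], [0.0, 0.003, -1.0]]
ft_force: [0.0, 0.2, 0.6]
finger_gap: 0.0618
gripper_force: 0.0
```

send_rows:
  targets:
    - [[1,0,0,0,0],[1,0,0,0,0],[1,0,0,0,0],[1,0,0,0,0],[1,0,0,-0.02,0]]

```text
time_s: 15.95
tool_pos: [0.4326, 0.0569, 0.0481]
tcp_rot: [[-0.089, 0.996, -0.005], [0.996, 0.089, -0.001], [-0.0, -0.005, -1.0]]
ft_force: [-0.7, -0.1, -0.8]
finger_gap: 0.0452
gripper_force: 10.0
```

send_rows:
  targets:
    - [[1,0,0,-0.04,0],[1,0,0,-0.08,0],[1,0.02,0.01,-0.12,0],[1,0.05,0.025,-0.15,0],[1,0.09,0.045,-0.155,0]]

```text
time_s: 16.45
tool_pos: [0.4733, 0.1515, 0.2087]
tcp_rot: [[-0.087, 0.996, 0.008], [0.996, 0.087, 0.002], [0.001, 0.008, -1.0]]
ft_force: [2.2, 0.5, -0.5]
finger_gap: 0.0453
gripper_force: 10.0
```

send_rows:
  targets:
    - [[1,0.035,0.015,0,0.1],[1,0.07,0.03,0,0.2],[1,0.11,0.045,0,0.265],[1,0.148,0.0637,0,0.265],[1,0.148,0.0637,0,0.265]]

```text
time_s: 16.95
tool_pos: [0.5226, 0.3084, 0.2033]
tcp_rot: [[0.171, 0.985, 0.001], [0.985, -0.171, 0.002], [0.002, 0.0, -1.0]]
ft_force: [-0.5, -1.1, 0.5]
finger_gap: 0.0446
gripper_force: 10.0
```

```bash
cat > bincheck.py <<'E'
from h import *
o=bot.get_obs(); R=np.array(o["tcp_rot"]); p=np.array(o["tool_pos"])
P=np.array([.542,.2137]); d=np.array([.177,.984]); n=np.array([.984,-.177])
r=p[:2]-P; print(p.round(4),"ang",np.degrees(np.arctan2(R[1,0],R[0,0])).round(2),"s",(r@d).round(4),"t",(r@n).round(4),"gap",o["finger_gap"],o["ft_force"])
E
python3 bincheck.py
```

```text
[0.5226 0.3084 0.2033] ang 80.16 s 0.0897 t -0.0358 gap 0.044644000890980653 [-0.4940368  -1.10053648  0.53995857]
```

send_rows:
  targets:
    - [[1,-0.003,-0.002,0.02,0.005],[1,-0.003,-0.002,0.05,0.005],[1,-0.003,-0.002,0.075,0.005],[1,-0.003,-0.002,0.095,0.005],[1,-0.003,-0.002,0.107,0.005]]

```text
time_s: 17.45
tool_pos: [0.5177, 0.3, 0.0954]
tcp_rot: [[0.18, 0.984, -0.003], [0.984, -0.18, -0.002], [-0.002, -0.003, -1.0]]
ft_force: [-0.4, 0.4, -0.2]
finger_gap: 0.0449
gripper_force: 10.0
```

send_rows:
  targets:
    - [[1,0,0,0,0],[0.4,0,0,0,0],[0.4,0,0,0,0],[0.4,0,0,0,0],[0.4,0,0,0,0]]

```text
time_s: 17.95
tool_pos: [0.5192, 0.3014, 0.0983]
tcp_rot: [[0.179, 0.984, 0.001], [0.984, -0.179, 0.001], [0.001, 0.001, -1.0]]
ft_force: [0.0, 0.0, 1.0]
finger_gap: 0.0546
gripper_force: 0.0
```

send_rows:
  targets:
    - [[0.4,0,0,-0.04,0],[0.4,0,0,-0.08,0],[0.2,-0.01,0.005,-0.12,0],[0,-0.05,0.03,-0.13,0],[0,-0.09,0.055,-0.13,0]]

```text
time_s: 18.45
tool_pos: [0.5583, 0.203, 0.231]
tcp_rot: [[0.177, 0.984, 0.007], [0.984, -0.177, 0.002], [0.003, 0.006, -1.0]]
ft_force: [0.9, -0.1, -0.4]
finger_gap: 0.0756
gripper_force: 0.0
```

```bash
python3 bincheck.py
python3 - <<'E'
from h import *
w=world(bot.get_image("wrist")); z=w[...,2]
P=np.array([.542,.2137]); d=np.array([.177,.984]); n=np.array([.984,-.177])
s=(w[...,:2]-P)@d-.08; t=(w[...,:2]-P)@n
m=(s>-.04)&(s<.074)&(abs(t)<.084)&(z>.085)&(z<.13); print(m.sum(), s[m].min(),s[m].max(),t[m].min(),t[m].max(),np.median(z[m]))
E
```

```text
[0.5583 0.203  0.231 ] ang 79.82 s -0.0076 t 0.0179 gap 0.07564492485863854 [ 0.89202684 -0.05346737 -0.36093864]
4302 -0.03154442338187116 0.03780819780197753 -0.061540811355779476 -0.015216457621826197 0.10701826726936803
```

send_rows:
  targets:
    - [[0,-0.035,0.025,0,0],[0,-0.075,0.05,0,0],[0,-0.115,0.077,0,0],[0,-0.155,0.104,0,0],[0,-0.195,0.13,0,0]]

```text
time_s: 19.0
tool_pos: [0.6502, -0.014, 0.2278]
tcp_rot: [[0.18, 0.984, 0.001], [0.984, -0.18, 0.0], [0.0, 0.001, -1.0]]
ft_force: [0.3, 0.3, 0.2]
finger_gap: 0.0912
gripper_force: 0.0
```

send_rows:
  targets:
    - [[0,-0.035,0.025,0,-0.045],[0,-0.07,0.047,0.01,-0.045],[0,-0.1,0.067,0.02,-0.045],[0,-0.1,0.067,0.03,-0.045],[0,-0.1,0.067,0.03,-0.045]]

```text
time_s: 19.5
tool_pos: [0.6966, -0.1229, 0.1953]
tcp_rot: [[0.137, 0.991, -0.004], [0.991, -0.137, 0.001], [0.001, -0.004, -1.0]]
ft_force: [-0.1, 1.3, -1.3]
finger_gap: 0.0909
gripper_force: 0.0
```

```bash
python3 car.py .7018 -.0366
```

```text
[ 0.6966 -0.1229  0.1953] tool x ang 82.15
3418 ((701.9922485351562, -36.551204681396484), (70.26634979248047, 44.91099166870117), 82.81800079345703) 0.045024708640968275
shift [ 0.0862 -0.0058  0.1654]
bar 4012 ((537.512939453125, 10.345085144042969), (180.6457061767578, 30.83930206298828), 80.08216094970703) [0.01051554 0.01594664 0.01731913]
```

send_rows:
  targets:
    - [[0,0.045,-0.003,0,-0.012],[0,0.086,-0.006,0.02,-0.012],[0,0.086,-0.006,0.06,-0.012],[0,0.086,-0.006,0.1,-0.012],[0,0.086,-0.006,0.13,-0.012]]

```text
time_s: 20.05
tool_pos: [0.7022, -0.034, 0.0665]
tcp_rot: [[0.12, 0.993, -0.001], [0.993, -0.12, 0.0], [0.0, -0.001, -1.0]]
ft_force: [-0.2, -0.4, -0.1]
finger_gap: 0.0909
gripper_force: 0.0
```

send_rows:
  targets:
    - [[0,0,0,0.02,0],[0,0,0,0.035,0],[0,0,0,0.035,0],[1,0,0,0.035,0],[1,0,0,0.035,0]]

```text
time_s: 20.55
tool_pos: [0.7045, -0.0365, 0.0345]
tcp_rot: [[0.123, 0.992, 0.003], [0.992, -0.123, -0.0], [0.0, 0.003, -1.0]]
ft_force: [-0.3, -0.1, -0.9]
finger_gap: 0.0784
gripper_force: 0.0
```

send_rows:
  targets:
    - [[1,0,0,0,0],[1,0,0,0,0],[1,0,0,0,0],[1,0,0,0,0],[1,0,0,0,0]]

```text
time_s: 21.05
tool_pos: [0.7034, -0.0368, 0.0327]
tcp_rot: [[0.123, 0.992, 0.0], [0.992, -0.123, -0.0], [-0.0, 0.0, -1.0]]
ft_force: [-0.0, -0.3, 0.4]
finger_gap: 0.0453
gripper_force: 10.0
```

send_rows:
  targets:
    - [[1,0,0,0,0],[1,0,0,-0.02,0],[1,0,0,-0.06,0],[1,0,0,-0.1,0],[1,0,0,-0.14,0]]

```text
time_s: 21.55
tool_pos: [0.7031, -0.0367, 0.1735]
tcp_rot: [[0.123, 0.992, -0.001], [0.992, -0.123, 0.0], [0.0, -0.001, -1.0]]
ft_force: [0.6, -0.8, -1.4]
finger_gap: 0.0451
gripper_force: 10.0
```

```bash
python3 bincheck.py
```

```text
[ 0.7031 -0.0367  0.1735] ang 82.92 s -0.2179 t 0.2028 gap 0.04513275889055914 [ 0.62258639 -0.76081074 -1.39722747]
```

send_rows:
  targets:
    - [[1,0.02,-0.01,-0.03,0],[1,0.06,-0.03,-0.04,0],[1,0.1,-0.05,-0.04,0],[1,0.14,-0.07,-0.04,0],[1,0.18,-0.088,-0.04,0]]

```text
time_s: 22.05
tool_pos: [0.6372, 0.1542, 0.2125]
tcp_rot: [[0.124, 0.992, 0.0], [0.992, -0.124, 0.0], [0.0, -0.0, -1.0]]
ft_force: [0.3, -0.5, 0.1]
finger_gap: 0.0449
gripper_force: 10.0
```

send_rows:
  targets:
    - [[1,0.035,-0.015,0,0.02],[1,0.07,-0.03,0,0.055],[1,0.105,-0.045,0,0.055],[1,0.131,-0.06,0,0.055],[1,0.131,-0.06,0,0.055]]

```text
time_s: 22.55
tool_pos: [0.593, 0.2938, 0.2121]
tcp_rot: [[0.173, 0.985, -0.001], [0.985, -0.173, 0.001], [0.001, -0.001, -1.0]]
ft_force: [0.0, 0.1, -0.6]
finger_gap: 0.045
gripper_force: 10.0
```

```bash
python3 bincheck.py
```

```text
[0.593  0.2938 0.2121] ang 80.03 s 0.0878 t 0.036 gap 0.04496440986991459 [ 0.0333962   0.07565188 -0.61716881]
```

send_rows:
  targets:
    - [[1,-0.003,0.002,0.025,0.003],[1,-0.003,0.002,0.055,0.003],[1,-0.003,0.002,0.08,0.003],[1,-0.003,0.002,0.1,0.003],[1,-0.003,0.002,0.112,0.003]]

```text
time_s: 23.05
tool_pos: [0.5956, 0.2855, 0.0984]
tcp_rot: [[0.181, 0.983, -0.003], [0.983, -0.181, -0.002], [-0.002, -0.002, -1.0]]
ft_force: [-0.4, 0.4, -0.1]
finger_gap: 0.0449
gripper_force: 10.0
```

send_rows:
  targets:
    - [[1,0,0,0,0],[0.4,0,0,0,0],[0.4,0,0,0,0],[0.4,0,0,0,0],[0.4,0,0,0,0]]

```text
time_s: 23.55
tool_pos: [0.5966, 0.287, 0.1014]
tcp_rot: [[0.18, 0.984, 0.002], [0.984, -0.18, 0.001], [0.001, 0.001, -1.0]]
ft_force: [-0.7, -0.3, -0.6]
finger_gap: 0.0548
gripper_force: 0.0
```

send_rows:
  targets:
    - [[0.4,0,0,-0.04,0],[0.4,0,0,-0.08,0],[0.4,-0.02,-0.01,-0.12,0],[0.4,-0.06,-0.02,-0.13,0],[0.4,-0.1,-0.03,-0.13,0]]

```text
time_s: 24.05
tool_pos: [0.5494, 0.1938, 0.2337]
tcp_rot: [[0.179, 0.984, 0.006], [0.984, -0.179, 0.002], [0.003, 0.006, -1.0]]
ft_force: [-0.2, -1.5, -0.4]
finger_gap: 0.0547
gripper_force: 0.0
```

send_rows:
  targets:
    - [[0.4,-0.01,0,0,0],[0.4,-0.02,0,0,0],[0.4,-0.02,0,0,0],[0.4,-0.02,0,0,0],[0.4,-0.02,0,0,0]]

```text
time_s: 24.55
tool_pos: [0.5454, 0.1752, 0.23]
tcp_rot: [[0.18, 0.984, -0.0], [0.984, -0.18, 0.0], [0.0, -0.0, -1.0]]
ft_force: [0.3, 0.2, 0.7]
finger_gap: 0.0548
gripper_force: 0.0
```

```bash
python3 bincheck.py
python3 - <<'E'
from h import *
w=world(bot.get_image("wrist")); z=w[...,2]
P=np.array([.542,.2137]); d=np.array([.177,.984]); n=np.array([.984,-.177])
s=(w[...,:2]-P)@d-.08; t=(w[...,:2]-P)@n
for g in (-1,1):
    m=(s>-.04)&(s<.074)&(t*g>0)&(abs(t)<.084)&(z>.085)&(z<.13); print(g,m.sum(), s[m].min(),s[m].max(),t[m].min(),t[m].max(),np.median(z[m]))
im=bot.get_image("scene"); save(im,"scene9.png")
E
```

```text
[0.5454 0.1752 0.23  ] ang 79.65 s -0.0373 t 0.0102 gap 0.054837534319716635 [0.29294602 0.22525172 0.74530356]
-1 4756 -0.03229171502012884 0.037756016642632825 -0.06102933013473701 -0.015353283946173874 0.10701155506489587
1 4567 -0.033925827232497104 0.03624177658966177 0.017889919517494014 0.06305766056695662 0.10699850480552103
```

View pics/scene9.png

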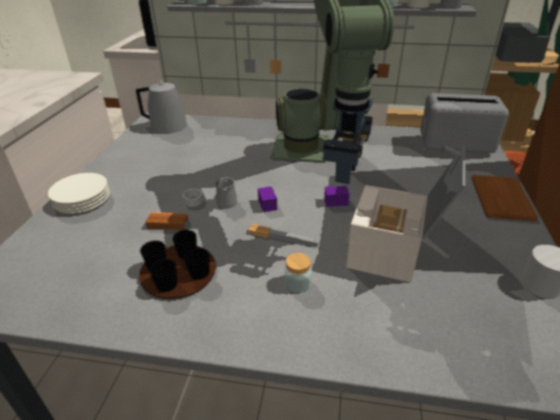

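Both cartons are inside the bin at (390,215) with tops level at z 0.107. The lid is open at (455,180), the bar lies flat at (280,235), and the rest stands undisturbed.

```bash
python3 -c "
from plant import bot
print(bot.job_done())"
```

```text
the job is handed in; nothing more can be done
None
```

I handed the job in at about 25 s of the 72 s allowed, with the lid open, the bar flat on the shelf, both cartons in the bin and nothing else seen to move; the hand-in gave no verdict.

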